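Unload the covered sample carousel

ROBOT

A 7-joint arm with a two-finger parallel gripper is mounted at the origin on a cart in front of the work surface, level with it; the furniture and walls round the work are solid. World frame = base frame: x ahead of the robot, y to its left, z up, the work surface at z = 0. Lengths are in m, angles in rad, forces in N, time in s.
With the tool pointing down it reaches from about 0.4 to 0.85 m from the base axis. Payload 4.5 kg.
Tool frame: the origin (TCP) lies at the very end of the fingers, on their centre line; the grasp point (between the pads) lies 19 mm behind it (r.tcp_to_grasp is the distance from the TCP to the grasp point, in m); z points along the fingers, y is the line along which they close (so a half turn about z gives the same grasp; the last joint's range is limited). The gripper opens to 88 mm and grips with 3 to 60 N. Pads are 18 mm wide; open, the fingers measure 123 mm over their backs; the gripper's body (75 mm by 187 mm) begins 45 mm behind the grasp point.
Start: joints at [-1.083, 0.689, -0.195, 1.565, 0.157, 0.902, -0.215], TCP at [0.274, 0.562, 0.239] pointing down, gripper open.
Joint ranges: [-3.01, 3.01], [-0.46, 2.08], [-1.47, 1.51], [0.13, 2.56], [-1, 4.14], [0.04, 2.09], [-2.66, 2.66]. Speed limits (rad/s): [2.57, 2.57, 3.14, 3.14, 3.14, 3.14, 3.14].

INTERFACE

Orientations are given as [roll, pitch, yaw] about the fixed x, y, z axes, in that order (R = Rz(yaw) Ry(pitch) Rx(roll)).
In Python, from workcell import r gives the robot as it stands.
- The arm moves only by the tool step_arm, never from a script. Its argument "moves" is a list of rows, each an object of numbers: "dx", "dy", "dz": the shift along the tool's x, y, z in units of 0.05 m (1.0 is 0.05 m); "twist": the turn about the tool's z in units of 45 degrees (1.0 is 45 degrees). A call has 1 to 12 rows; each row shifts and turns the commanded pose from where the row before left it, along the tool's axes as they then stand; what a row does not reach is not made up. A row lasts 1/8 s, in which the tool goes at most 62.5 mm and 10.7 degrees, less where a joint would pass 70% of its speed; a pose out of reach is approached as far as the arm can. A call with a number of a shift or a turn outside -1 to 1 is refused whole. A call with a gripper value outside its range is refused whole. "gripper" is the opening, from -1 (shut) to 1 (fully open), set as the call begins (left out, the last holds). The fingers move at their own pace and stop on an object; the grip force is fixed at half the most. Time passes only in rows, so rows that do not move let the fingers close. It gives the time, the measured TCP pose, the force, the opening and the grip force at its end, in the units of the state.
- r.get_obs(): the state, without advancing time (a new reading comes with each control period).
- r.snapshot(name): name is "side" or "top" or "wrist"; returns the picture (480x640x3 uint8, red, green, blue); there is no depth.
- r.get_calibration(name): a dict with "camera_matrix" (3x3 intrinsics, pixels), "R" (3x3) and "t" (3): a world point X has camera coordinates R X + t. Camera axes: x right, y down, z forward; pixel columns grow to the right and rows downward; lengths in m; the calibration is good to about 2 mm. A picture is of the moment at which its call begins: read the wrist's pose just before it. get_calibration takes no time and is no camera call; for the wrist camera it gives the pose at the moment of the call.
- r.sign_off(): hands the job in; it is judged then, once.
Trained networks look in the newest picture that a camera, given by its name, has taken for a name from the list of things; names that differ only in an ending like _2 or _b are one class to them, and where a whole thing is asked for, a point or a joint stands for the part that bears it (a point fixed in the world has none). Each returns a list of dicts, best first, with "conf" (0 to 1); they miss things now and then, are a little off and sometimes report something else, mostly with a low value. They report only what shows in the picture. A call takes as long as a camera call.
- r.boxes_of(camera, query): "xy" ([column, row] in pixels, amid what is visible of it).
- r.regions_of(camera, query): "pixels" (480x640 bool, what is visible of it) and "xy" ([column, row] in pixels, amid what is visible of it).
The state is a dict: "time": time; "joints": joint angles; "joint_vel": joint speeds; "tau": joint torques, N m; "tcp_pos": TCP position; "tcp_rot": TCP orientation; "contact_force": force on the tool from outside, world axes, zero at the start; "ft_torque": the same for the moment, N m; "grip_width": finger opening in m; "finger_force": force on a finger pad.
Only numpy, scipy, OpenCV 4.12 (cv2) and the standard library are available. Lean on these libraries where they do the work, as an engineer would, in place of code of your own. Each camera call takes 0.05 s, during which the arm holds its last target. There are 200 camera calls.

TASK

Unload the sample carousel into the white tray: turn it by its crank to bring each nest that holds a carrier round to the open window, press the inner end of the carrier down so that it rocks up and its outer end stands out of the nest, lift it out and lay it flat, coupon side up, on the floor of the tray (not one on another). When all are in the tray, turn the carousel back to its home stop, where the blank sector without a nest clicks in at the window. Leave the beaker and the brown bottle where they stand.

Things in the scene. Friction and masses are not known exactly. Their poses are not given: they have to be found in the camera images.
- carousel: fixed carousel stand, 280 x 270 mm. Origin: on the turntable axis, on the bench; z up. Its -x side (towards the robot) is the open window; a clear flat guard, 64 to 68 mm above the bench, covers y beyond 60 mm either way (from x = -65 mm back) and all behind x = +18 mm, so only the nest at the window can be emptied. Post caps at its corners reach 72 mm
- turntable: round turntable of 126 mm radius carrying the nests; turns without end, stays where left. Origin: on the axis, 16 mm up; z up. Its yaw less the carousel's yaw is the index angle (counter-clockwise from above); a sprung detent clicks in at 0 (home: blank sector at the window), 90 (nest 1 there), 180 (nest 2) and 270 degrees (nest 3), pulling in from within 3 degrees; 3 to 6 N at the peg to leave
- blank (a point): point in the blank sector of the turntable, 85 mm from the axis on its -x axis, 22 mm above the bench (disc top); on the carousel's -x axis when home
- crank_peg (a point): top centre of the upright black crank peg, 14 mm in diameter, 24 mm tall, top 103 mm above the bench, 36 mm from the turntable axis, on a flat 16 mm wide steel arm (its top 79 mm up). Grip it or push it round. From above it stands at (index angle + 135 degrees) from the carousel's x axis, so diagonally when a detent is in
- nest_1 (a point): centre of nest 1's mouth, level with its wall tops, 58 mm above the bench, 85 mm from the turntable axis; moves with the turntable, on the carousel's -x axis when at the window. Pocket 20 mm deep, 42 mm wide inside, side walls 6 mm thick; play 1 mm at sides and outer end, 10 mm at the inner end. From a ridge 2.5 mm inward of the centre the polished floor slopes 30 degrees down toward the axis
- nest_2 (a point): the same point of nest 2. To rock it (all nests) press the carrier's inner end, 20 to 28 mm inward of its centre, down 7 mm or more with 1 to 5 N: it rocks 30 degrees over the ridge, slides 3 mm inward and stays so when let go (draw back up or toward the axis). Its outer end then stands 12 mm above the walls, free to be gripped across the 40 mm width, 8 to 14 mm outward of the nest centre
- nest_3 (a point): the same point of nest 3 (all nests are alike)
- carrier_1: sample carrier, grey block 60 x 40 x 20 mm, about 0.1 kg, round glass coupon in its top, small dark press mark near one end of the top. Origin: centre of its underside; x along the 60 mm length, away from the press mark (mark at x = -22 mm); z up out of the top. It starts in nest 1, top flush with the nest walls, x pointing outward from the axis (mark at the inner end). May be absent
- carrier_2: sample carrier like carrier_1 (60 x 40 x 20 mm, same origin and axes), starting in nest 2; may be absent. Two or three carriers are present at a start
- carrier_3: sample carrier like carrier_1 (60 x 40 x 20 mm, same origin and axes), starting in nest 3; may be absent
- tray: loose white open tray, 280 x 120 mm outside, 16 mm high, walls and floor 4 mm thick, 0.7 kg. Origin: centre of its underside; x along the 280 mm length; z up
- beaker: small clear beaker, 46 mm across, 58 mm high, to be left alone. Origin: centre of its underside
- amber_bottle: brown bottle, 86 mm across, 164 mm high, to be left alone. Origin: centre of its underside

How it is judged:
On the way:
1. every carrier present lies flat in the tray (z of carrier_1 in the frame of tray between 0 and 0.009 m and x of carrier_1 in the frame of tray between -0.125 and 0.125 m and y of carrier_1 in the frame of tray between -0.05 and 0.05 m and angle between each of carrier_1, carrier_2, carrier_3's own z axis and vertical below 0.12 rad and linear speed of each of carrier_1, carrier_2, carrier_3 below 0.03 m/s and z of carrier_2 in the frame of tray between 0 and 0.009 m and x of carrier_2 in the frame of tray between -0.125 and 0.125 m and y of carrier_2 in the frame of tray between -0.05 and 0.05 m and z of carrier_3 in the frame of tray between 0 and 0.009 m and x of carrier_3 in the frame of tray between -0.125 and 0.125 m and y of carrier_3 in the frame of tray between -0.05 and 0.05 m), for 0.2 s.
At the end, for the whole second after the job is handed in: Every carrier present lies flat (within 0.12 rad, top up) at rest on the floor of the tray, and the turntable is in its home detent (blank sector facing the window, within 5 mm at 85 mm radius, about 3 degrees) (all of step 1 and y of blank in the frame of carousel between -0.005 and 0.005 m and x of blank in the frame of carousel below 0 m and angle between tray's own z axis and vertical below 0.05 rad); the robot touches nothing.
It fails at once if the beaker is shifted by more than 3 cm or tipped over (distance of beaker from where it was at the start of the episode above 0.03 m or angle between beaker's own z axis and vertical above 0.4 rad).
It fails at once if the brown bottle is shifted by more than 3 cm or tipped over (distance of amber_bottle from where it was at the start of the episode above 0.03 m or angle between amber_bottle's own z axis and vertical above 0.4 rad).
Of carrier_1, carrier_2, carrier_3 only 2 to 3 are there at a start; the rules pass over those that are not, and their reading is None.
At some moment in a run one of tray may be knocked a few centimetres aside while the robot is not near it.
Once in a run the grip may slacken for a moment while it holds something.
It also fails if it takes over 210 s, if anything falls off the work surface, if the arm or the gripper's body presses on something with over 40 N, if the wrist force passes 120 N, or if a joint passes its speed limit or range.

## Working session

There is one attempt and no reset: what is moved stays moved. The work goes in short steps, Python scripts to look and compute and a tool call to move; the robot and the scene stay as the last step left them, time stands still between calls to the robot, and variables do not carry over. Pictures are saved under pics/ and viewed, at most 14 in all, crops included, and the job is handed in when it is done.

Besides the shell and the picture viewer there is one more tool, called as a command line: name --argument value ..., lists and objects as JSON in quotes. step_arm: Moves the arm, as the interface text tells. Shifts and turns lie within -1 to 1; 1 stands for 0.05 m of shift or 45 degrees of turn. Its arguments: {"type":"object","properties":{"moves":{"type":"array"},"gripper":{"type":"number"}},"required":["moves"]}

```bash
mkdir -p pics; ls; cat > h.py <<'E'
import numpy as np, cv2
from workcell import r
def snap(cam,fn=None):
    im=r.snapshot(cam)
    if fn: cv2.imwrite('pics/'+fn,im[:,:,::-1])
    return im
def back(cam,uv,z,cal=None):
    c=cal or r.get_calibration(cam); K=np.array(c["camera_matrix"]);R=np.array(c["R"]);t=np.array(c["t"])
    d=R.T@np.linalg.inv(K)@np.array([uv[0],uv[1],1.]); o=-R.T@t
    return o+d*(z-o[2])/d[2]
def proj(cam,X,cal=None):
    c=cal or r.get_calibration(cam); K=np.array(c["camera_matrix"])
    p=K@(np.array(c["R"])@np.array(X)+np.array(c["t"])); return p[:2]/p[2]
E
python3 - <<'E'
from h import *
np.set_printoptions(precision=4,suppress=True)
o=r.get_obs(); print({k:np.round(v,3) for k,v in o.items()})
a=snap('top','top0.png'); b=snap('side','side0.png')
for cam in('top','side'):
    c=r.get_calibration(cam);R=np.array(c['R']);print(cam,-R.T@np.array(c['t']),R[2],c['camera_matrix'][0][0])
    for q,z in(('carousel',.06),('crank_peg',.103),('carrier_1',.058),('nest_1',.058),('tray',.01),('beaker',.03),('amber_bottle',.1),('blank',.022)):
        for d in r.boxes_of(cam,q)[:5]: print(cam,q,round(d['conf'],2),np.round(d['xy'],1),back(cam,d['xy'],z)[:2])
E
```

```text
pics
{'time': np.float64(0.0), 'joints': array([-1.083,  0.69 , -0.194,  1.566,  0.157,  0.902, -0.215]), 'joint_vel': array([ 0.001, -0.001, -0.001, -0.003,  0.001, -0.   ,  0.   ]), 'tau': array([  0.   , -52.757,  -1.267, -15.342,  -0.053,   0.007,   0.   ]), 'tcp_pos': array([0.274, 0.561, 0.238]), 'tcp_rot': array([-3.14 ,  0.   ,  2.688]), 'contact_force': array([-0.486,  1.035, -0.388]), 'ft_torque': array([ 0.012,  0.024, -0.047]), 'finger_force': np.float64(0.0), 'grip_width': np.float64(0.088)}
top [ 0.4285 -0.0251  1.4171] [ 0.1028  0.0064 -0.9947] 536.4193513992684
top carousel 0.63 [320.3 209.3] [0.6388 0.0022]
top carousel 0.29 [299.8 235.2] [0.5716 0.0534]
top crank_peg 0.97 [322.4 251.1] [ 0.5284 -0.0053]
top carrier_1 0.46 [299.9 235.6] [0.5707 0.0533]
top carrier_1 0.41 [318.3 250.1] [0.5343 0.0059]
top nest_1 0.59 [321.7 253.6] [ 0.5255 -0.0029]
top tray 0.73 [433.7 280.7] [ 0.4616 -0.2957]
top beaker 0.84 [433.3 175.2] [ 0.7375 -0.2929]
top beaker 0.18 [201.6 301.7] [0.3998 0.3046]
top blank 0.7 [322.8 253.7] [ 0.5278 -0.0052]
side [ 1.1584 -0.6024  0.9751] [-0.5045  0.4711 -0.7235] 478.30999139154756
side carousel 0.72 [345.5 265.5] [ 0.6504 -0.0064]
side carousel 0.17 [316.5 246. ] [ 0.5527 -0.014 ]
side crank_peg 0.86 [317.4 250.1] [ 0.5926 -0.0494]
side carrier_1 0.52 [337. 238.] [0.5674 0.047 ]
side nest_1 0.88 [317.  244.7] [ 0.5489 -0.0085]
side tray 0.64 [212.6 302. ] [ 0.4817 -0.2997]
side tray 0.61 [318.1 248.1] [0.5282 0.016 ]
side beaker 0.75 [283.7 361.2] [ 0.7333 -0.2837]
side amber_bottle 0.82 [356.7 171.9] [0.4456 0.2482]
side blank 0.73 [318.5 247.2] [0.5344 0.0114]
```

View pics/top0.png

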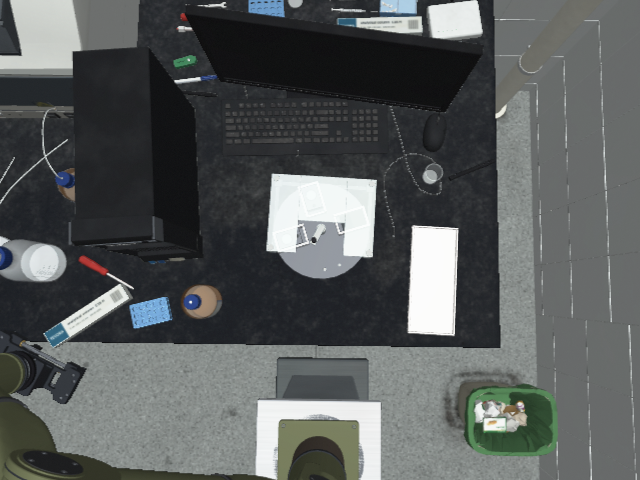

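View pics/side0.png

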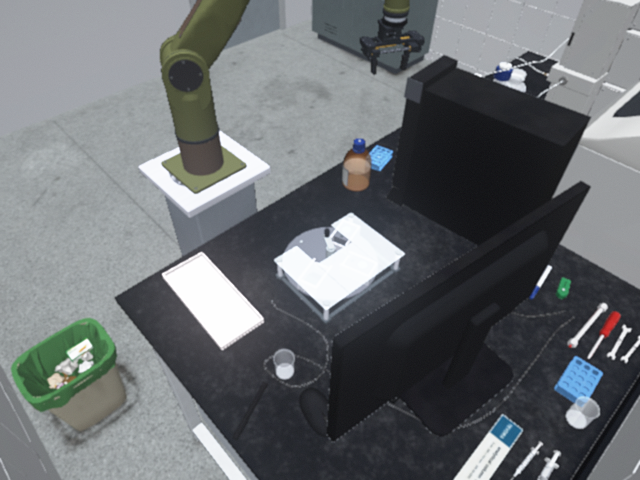

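```bash
python3 - <<'E'
from h import *
a=cv2.imread('pics/top0.png')[160:290,250:390]; b=cv2.imread('pics/side0.png')[205:310,265:415]
cv2.imwrite('pics/z.png',np.vstack([cv2.resize(a,(600,557),interpolation=cv2.INTER_CUBIC)]))
cv2.imwrite('pics/z2.png',cv2.resize(b,(750,525),interpolation=cv2.INTER_CUBIC))
for p in((272,174),(377,180),(373,257),(267,250)): print(back('top',p,.067))
m=r.snapshot('top')
for q in('carousel','turntable','tray','crank_peg','amber_bottle'):
    for d in r.regions_of('top',q)[:2]:
        M=d['pixels'].astype(np.uint8); c=max(cv2.findContours(M,0,2)[0],key=cv2.contourArea)
        print(q,d['conf'],M.sum(),cv2.minAreaRect(c),d['xy'],[back('top',p,.016 if q=='tray' else .067)[:2].round(3).tolist() for p in cv2.boxPoints(cv2.minAreaRect(c))])
E
```

```text
[0.7276434  0.12711646 0.067     ]
[ 0.71513427 -0.14186336  0.067     ]
[ 0.51783819 -0.13241051  0.067     ]
[0.53223486 0.13520225 0.067     ]
carousel 0.96 6560 ((321.76788330078125, 215.09793090820312), (105.7156982421875, 78.321044921875), 3.6913859844207764) [321.1, 206.6] [[0.53, 0.136], [0.731, 0.128], [0.717, -0.142], [0.516, -0.13]]
turntable 0.78 2925 ((319.93402099609375, 249.57470703125), (81.22052001953125, 56.65898895263672), 4.573921203613281) [320.6, 252.8] [[0.471, 0.108], [0.614, 0.1], [0.6, -0.106], [0.457, -0.095]]
turntable 0.25 6485 ((321.60595703125, 215.50677490234375), (105.61485290527344, 79.28546905517578), 3.6522228717803955) [320.8, 210.7] [[0.528, 0.137], [0.731, 0.129], [0.717, -0.141], [0.514, -0.129]]
tray 0.72 5066 ((432.5106201171875, 279.94775390625), (47.51461410522461, 108.74009704589844), 2.0095536708831787) [432.4, 279.9] [[0.325, -0.224], [0.607, -0.235], [0.604, -0.36], [0.322, -0.347]]
crank_peg 0.57 2939 ((319.3913879394531, 249.3465576171875), (78.21773529052734, 57.13652801513672), 3.3664603233337402) [318.9, 251.6] [[0.468, 0.104], [0.613, 0.099], [0.603, -0.099], [0.459, -0.092]]
amber_bottle 0.86 1186 ((201.5, 301.0), (34.0, 41.0), 90.0) [201.6, 300.9] [[0.444, 0.349], [0.445, 0.246], [0.361, 0.243], [0.36, 0.346]]
```

View pics/z.png

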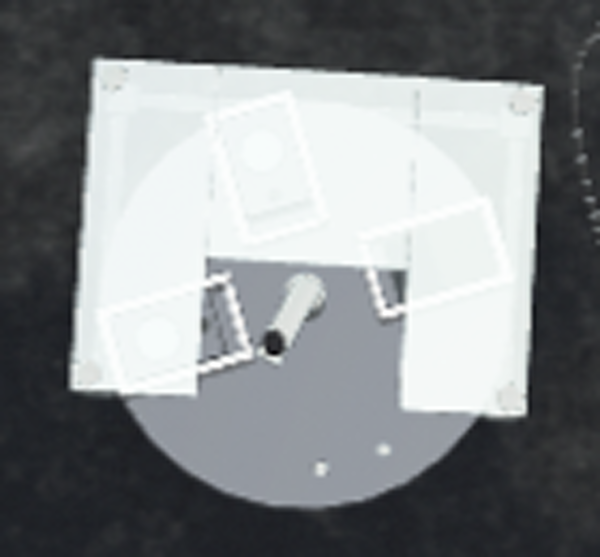

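step_arm --moves '[{"twist":-0.17,"dz":-0.4},{"twist":-0.17,"dz":-0.4},{"twist":-0.176,"dz":-0.4},{"dx":-0.2,"dy":-0.9},{"dx":-0.3,"dy":-0.9},{"dx":-0.4,"dy":-0.9},{"dx":-0.4,"dy":-0.9},{"dx":-0.4,"dy":-0.9},{"dx":-0.4,"dy":-0.9},{"dx":-0.4,"dy":-0.9},{"dx":-0.3,"dy":-0.9}]'

```text
validation failed for argument at $.mo...
```

step_arm --moves '[{"dx":0,"dy":0,"dz":-0.4,"twist":-0.17},{"dx":0,"dy":0,"dz":-0.4,"twist":-0.17},{"dx":0,"dy":0,"dz":-0.4,"twist":-0.176},{"dx":-0.2,"dy":-0.9,"dz":0,"twist":0},{"dx":-0.3,"dy":-0.9,"dz":0,"twist":0},{"dx":-0.4,"dy":-0.9,"dz":0,"twist":0},{"dx":-0.4,"dy":-0.9,"dz":0,"twist":0},{"dx":-0.4,"dy":-0.9,"dz":0,"twist":0},{"dx":-0.4,"dy":-0.9,"dz":0,"twist":0},{"dx":-0.4,"dy":-0.9,"dz":0,"twist":0},{"dx":-0.3,"dy":-0.9,"dz":0,"twist":0}]' --gripper 1

```text
time: 2.58
tcp_pos: [0.3972, 0.1939, 0.2989]
tcp_rot: [3.141, 0.001, 3.093]
contact_force: [-0.3, -0.9, 0.3]
grip_width: 0.088
finger_force: 0.0
```

step_arm --moves '[{"dx":-0.45,"dy":-0.75,"dz":0,"twist":0},{"dx":-0.45,"dy":-0.75,"dz":0,"twist":0},{"dx":-0.45,"dy":-0.75,"dz":0,"twist":0},{"dx":-0.45,"dy":-0.75,"dz":0,"twist":0},{"dx":-0.45,"dy":-0.75,"dz":0,"twist":0},{"dx":0,"dy":0,"dz":0,"twist":0}]'

```text
time: 3.32
tcp_pos: [0.5008, -0.0012, 0.2985]
tcp_rot: [-3.14, 0.001, 3.086]
contact_force: [0.5, 0.9, 0.0]
grip_width: 0.0884
finger_force: 0.0
```

```bash
python3 - <<'E'
from h import *
np.set_printoptions(precision=4,suppress=True)
o=r.get_obs(); print(o['tcp_pos'],o['tcp_rot'],o['joints'])
a=snap('wrist','w1.png'); c=r.get_calibration('wrist');R=np.array(c['R']);print(-R.T@np.array(c['t']),R,c['camera_matrix'])
E
```

```text
[ 0.5008 -0.0012  0.2985] [-3.1401  0.0008  3.086 ] [ 0.1184  0.4572 -0.3164  1.8495  0.184   0.8627  1.2275]
[0.417  0.004  0.4433] [[ 0.0516  0.9987 -0.0011]
 [ 0.947  -0.0486  0.3176]
 [ 0.3171 -0.0175 -0.9482]] [[387.2103   0.     319.259 ]
 [  0.     387.2103 242.2957]
 [  0.       0.       1.    ]]
```

View pics/w1.png

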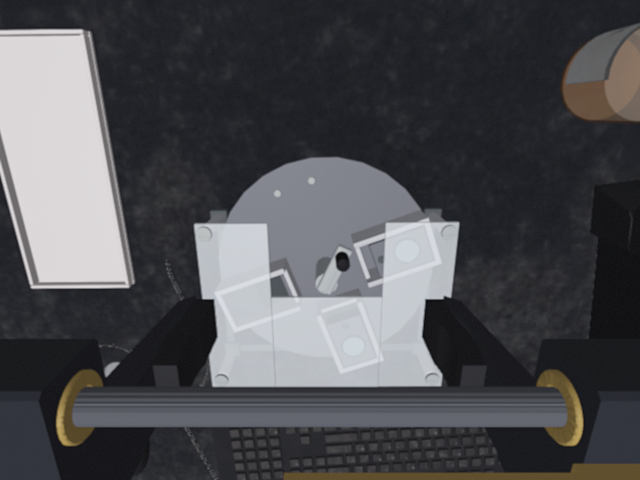

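```bash
python3 - <<'E'
from h import *
from scipy.optimize import least_squares
np.set_printoptions(precision=4,suppress=True)
cal=r.get_calibration('wrist'); im=cv2.imread('pics/w1.png')
for p in((204,234),(449,231),(432,378),(222,380)): print('cap',back('wrist',p,.072,cal))
print('guard front', [back('wrist',p,.068,cal) for p in((195,226),(458,222))])
print('peg',back('wrist',(343,257),.103,cal))
# disc edge: radial scan about guess
g=cv2.GaussianBlur(cv2.cvtColor(im,6),(3,3),0).astype(float); P=[]
for a in np.radians(np.arange(140,222,2)):
    rs=np.arange(.11,.14,.0005); px=[proj('wrist',(.59+q*np.cos(a),q*np.sin(a)-.002,.022),cal) for q in rs]
    v=np.array([g[int(round(y)),int(round(x))] for x,y in px]); k=np.argmin(np.convolve(v,np.r_[np.ones(6),-np.ones(6)],'valid')*-1)
    P.append(back('wrist',px[k+6-1],.022,cal)[:2])
P=np.array(P)
s=least_squares(lambda q:np.hypot(*(P-q[:2]).T)-.126,[.59,0],loss='soft_l1',f_scale=.001); print('axis',s.x,np.abs(s.fun).max())
m=r.snapshot('wrist')
for q,z in(('crank_peg',.103),('nest_1',.058),('carrier_1',.058),('turntable',.022)):
    for d in r.boxes_of('wrist',q)[:4]: print(q,round(d['conf'],2),np.round(d['xy']),back('wrist',d['xy'],z,cal))
E
```

```text
cap [ 0.5265 -0.118   0.072 ]
cap [0.5359 0.1275 0.072 ]
cap [0.7115 0.1176 0.072 ]
cap [ 0.702 -0.123  0.072]
guard front [array([ 0.5188, -0.1271,  0.068 ]), array([0.5282, 0.1373, 0.068 ])]
peg [0.5465 0.0192 0.103 ]
axis [ 0.5939 -0.0122] 0.01863391227998379
crank_peg 0.81 [324. 224.] [0.513  0.0029 0.103 ]
nest_1 0.75 [321. 218.] [ 0.5202 -0.0001  0.058 ]
carrier_1 0.53 [374. 256.] [0.5641 0.0546 0.058 ]
turntable 0.59 [324. 220.] [0.5316 0.0032 0.022 ]
```

```bash
python3 - <<'E'
from h import *
from scipy.optimize import least_squares
np.set_printoptions(precision=4,suppress=True)
cal=r.get_calibration('wrist'); im=cv2.imread('pics/w1.png'); g=cv2.cvtColor(im,6).astype(float)
P=[]
for u in range(245,415,4):
    col=g[140:235,u]; k=np.argmax(col>65)
    if 0<k: P.append(back('wrist',(u,140+k-.5),.022,cal)[:2])
P=np.array(P); s=least_squares(lambda q:np.hypot(*(P-q[:2]).T)-.126,[.59,0],loss='soft_l1',f_scale=.0005); print('axis w',s.x,np.median(np.abs(s.fun)))
t=cv2.imread('pics/top0.png'); g2=cv2.cvtColor(t,6).astype(float);P=[]
for u in range(290,345,2):
    col=g2[262:300,u]; k=np.argmax(col<75); P.append(back('top',(u,262+k-.5),.022)[:2])
P=np.array(P); s=least_squares(lambda q:np.hypot(*(P-q[:2]).T)-.126,[.59,0],loss='soft_l1',f_scale=.0005); print('axis t',s.x,np.median(np.abs(s.fun)))
print('peg top cam',back('top',(250+272/4.286,160+343/4.286),.103))
A=s.x
vis=cv2.resize(im[215:310,270:440],None,fx=4.5,fy=4.5,interpolation=cv2.INTER_CUBIC)
for th in (0,10,20,30):
    a=np.radians(135+th-2.5); q=proj('wrist',(A[0]+.036*np.cos(a),A[1]+.036*np.sin(a),.103),cal); print(th,q)
    cv2.circle(vis,tuple(int(v) for v in (q-[270,215])*4.5),3,(0,0,255),-1)
cv2.imwrite('pics/w1z.png',vis)
E
```

```text
axis w [0.5865 0.0053] 0.00025597705569690987
axis t [0.5894 0.0006] 0.00041360548309785083
peg top cam [0.5555 0.0171 0.103 ]
0 [348.6173 275.7509]
10 [343.6599 271.857 ]
20 [337.994  268.8124]
30 [331.8006 266.7241]
```

View pics/w1z.png

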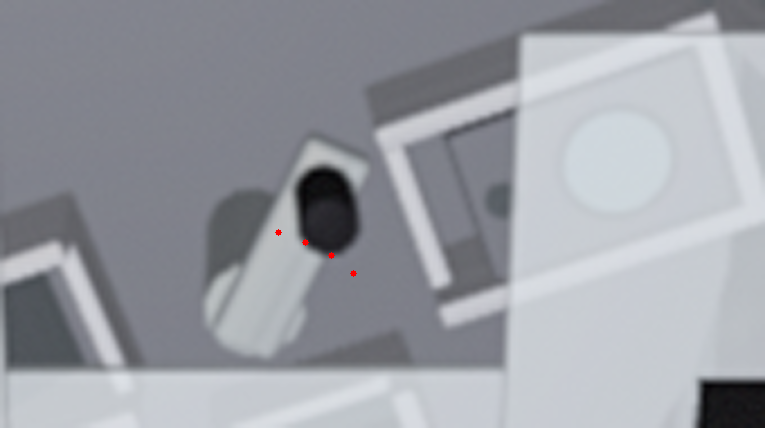

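step_arm --moves '[{"dx":-0.53,"dy":0.22,"dz":0.5,"twist":0},{"dx":-0.53,"dy":0.22,"dz":0.7,"twist":0},{"dx":0,"dy":0,"dz":0.8,"twist":0},{"dx":0,"dy":0,"dz":0.8,"twist":0},{"dx":0,"dy":0,"dz":0.8,"twist":0},{"dx":0,"dy":0,"dz":0.7,"twist":0},{"dx":0,"dy":0,"dz":0,"twist":0}]' --gripper -0.1

```text
time: 4.5
tcp_pos: [0.5517, 0.0229, 0.0819]
tcp_rot: [-3.141, -0.005, 3.095]
contact_force: [-0.1, 0.0, 0.6]
grip_width: 0.0393
finger_force: 0.0
```

step_arm --moves '[{"dx":0,"dy":0,"dz":0,"twist":0},{"dx":0,"dy":0,"dz":0,"twist":0},{"dx":0,"dy":0,"dz":0,"twist":0},{"dx":0,"dy":0,"dz":0,"twist":0}]' --gripper -1

```text
time: 5.0
tcp_pos: [0.5555, 0.021, 0.0851]
tcp_rot: [-3.141, 0.004, 3.091]
contact_force: [1.9, -4.5, 7.6]
grip_width: 0.0131
finger_force: 30.0
```

step_arm --moves '[{"dx":0.03,"dy":-0.15,"dz":0,"twist":0},{"dx":0.02,"dy":-0.15,"dz":0,"twist":0},{"dx":-0.01,"dy":-0.15,"dz":0,"twist":0},{"dx":-0.04,"dy":-0.145,"dz":0,"twist":0},{"dx":-0.07,"dy":-0.13,"dz":0,"twist":0},{"dx":-0.095,"dy":-0.115,"dz":0,"twist":0},{"dx":0,"dy":0,"dz":0,"twist":0}]'

```text
time: 5.88
tcp_pos: [0.5602, -0.0187, 0.0849]
tcp_rot: [3.139, 0.001, 3.095]
contact_force: [-1.5, 1.6, 8.8]
grip_width: 0.0128
finger_force: 30.0
```

```bash
python3 - <<'E'
from h import *
o=r.get_obs(); print(o['tcp_pos'],o['tcp_rot'],o['contact_force'],o['grip_width'],o['finger_force'])
E
```

```text
[ 0.56016022 -0.01870859  0.08492063] [3.13946801e+00 1.19127150e-03 3.09468256e+00] [-1.50321707  1.61096627  8.82459937] 0.012809164275727616 30.00310736708343
```

step_arm --moves '[{"dx":0,"dy":0,"dz":0,"twist":0},{"dx":0,"dy":0,"dz":0,"twist":0},{"dx":0,"dy":0,"dz":-0.5,"twist":0},{"dx":0.6,"dy":0.4,"dz":-0.9,"twist":0},{"dx":0.6,"dy":0.0,"dz":-0.9,"twist":0},{"dx":0.6,"dy":0.0,"dz":-0.8,"twist":0},{"dx":0.4,"dy":0.0,"dz":-0.2,"twist":0},{"dx":0,"dy":0,"dz":0,"twist":0}]' --gripper -0.1

```text
time: 6.88
tcp_pos: [0.4501, 0.005, 0.2494]
tcp_rot: [-3.141, 0.001, 3.094]
contact_force: [0.4, 0.0, 0.3]
grip_width: 0.0397
finger_force: 0.0
```

```bash
cat > look.py <<'E'
import sys
from h import *
from scipy.optimize import least_squares
np.set_printoptions(precision=4,suppress=True)
fn=sys.argv[1]
o=r.get_obs(); print(o['tcp_pos'],o['tcp_rot'])
cal=r.get_calibration('wrist'); im=snap('wrist',fn)[:,:,::-1]
for q,z in(('crank_peg',.103),('nest_1',.058),('carrier_1',.058),('tray',.016)):
    for d in r.boxes_of('wrist',q)[:3]: print(q,round(d['conf'],2),np.round(d['xy']),back('wrist',d['xy'],z,cal))
np.savez('pics/'+fn+'.npz',**{k:np.array(v) for k,v in cal.items()})
E
python3 look.py w2.png
```

```text
[0.4501 0.005  0.2494] [-3.1413  0.0005  3.0936]
crank_peg 0.7 [314. 283.] [ 0.4992 -0.0041  0.103 ]
nest_1 0.91 [313. 280.] [ 0.5174 -0.0063  0.058 ]
nest_1 0.66 [341. 267.] [0.5046 0.0205 0.058 ]
carrier_1 0.91 [341. 266.] [0.5042 0.0211 0.058 ]
tray 0.81 [ 45. 232.] [ 0.4694 -0.2787  0.016 ]
tray 0.64 [320. 372.] [ 0.6516 -0.006   0.016 ]
```

View pics/w2.png

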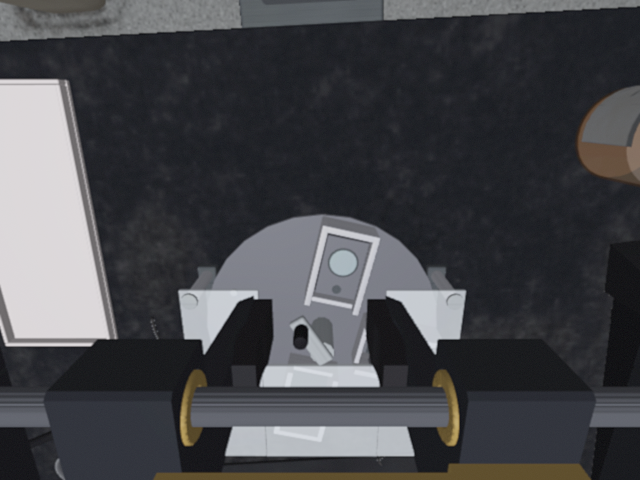

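```bash
python3 - <<'E'
from h import *
np.set_printoptions(precision=4,suppress=True)
cal=np.load('pics/w2.png.npz'); b=lambda p,z:back('wrist',p,z,cal)[:2]
c=b((343,262),.058); m=b((336,289),.058); print('coupon',c,'mark',m,'ang',np.degrees(np.arctan2(*(c-m)[::-1])),np.hypot(*(c-m)))
for p in((322,227),(379,238),(355,314),(305,304)): print('nest corner',b(p,.058))
print('peg',b((301,341),.103))
print('caps',b((189,300),.072),b((454,300),.072)); print('guard',b((180,291),.068),b((466,291),.068))
g=cv2.cvtColor(cv2.imread('pics/w2.png'),6).astype(float)
from scipy.optimize import least_squares
P=[]
for u in list(range(232,318,4))+list(range(384,416,4)):
    col=g[190:290,u]; k=np.argmax(col>65)
    P.append(b((u,190+k-.5),.022))
P=np.array(P); s=least_squares(lambda q:np.hypot(*(P-q[:2]).T)-.126,[.59,0],loss='soft_l1',f_scale=.0005); print('axis',s.x,np.median(np.abs(s.fun)))
E
```

```text
coupon [0.5    0.0227] mark [0.5273 0.0153] ang 164.75186761112818 0.028317133968011214
nest corner [0.4652 0.0047]
nest corner [0.4781 0.0562]
nest corner [0.555  0.0329]
nest corner [ 0.5419 -0.0152]
peg [ 0.554  -0.0178]
caps [ 0.5255 -0.1211] [0.5369 0.1233]
guard [ 0.5178 -0.1296] [0.5303 0.1353]
axis [ 0.5881 -0.0014] 0.00020556279581496195
```

step_arm --moves '[{"dx":-0.55,"dy":-0.1,"dz":0,"twist":0},{"dx":-0.55,"dy":-0.1,"dz":0,"twist":0},{"dx":-0.55,"dy":-0.1,"dz":0.3,"twist":0},{"dx":-0.5,"dy":-0.08,"dz":0.8,"twist":0},{"dx":0,"dy":0,"dz":0.8,"twist":0},{"dx":0,"dy":0,"dz":0.8,"twist":0},{"dx":0,"dy":0,"dz":0.55,"twist":0},{"dx":0,"dy":0,"dz":0,"twist":0}]'

```text
time: 8.12
tcp_pos: [0.5559, -0.0191, 0.0836]
tcp_rot: [-3.141, -0.005, 3.093]
contact_force: [0.1, 0.0, 0.6]
grip_width: 0.0397
finger_force: 0.0
```

step_arm --moves '[{"dx":0,"dy":0,"dz":0,"twist":0},{"dx":0,"dy":0,"dz":0,"twist":0},{"dx":0,"dy":0,"dz":0,"twist":0},{"dx":0,"dy":0,"dz":0,"twist":0}]' --gripper -1

```text
time: 8.62
tcp_pos: [0.5588, -0.0183, 0.0872]
tcp_rot: [3.14, 0.003, 3.094]
contact_force: [1.5, 2.7, 2.2]
grip_width: 0.014
finger_force: 3.0
```

step_arm --moves '[{"dx":0,"dy":0,"dz":0,"twist":0},{"dx":-0.03,"dy":-0.055,"dz":0,"twist":0},{"dx":-0.03,"dy":-0.055,"dz":0,"twist":0},{"dx":-0.04,"dy":-0.055,"dz":0,"twist":0},{"dx":0,"dy":0,"dz":0,"twist":0},{"dx":0,"dy":0,"dz":0,"twist":0}]'

```text
time: 9.38
tcp_pos: [0.5627, -0.0252, 0.0869]
tcp_rot: [3.139, 0.002, 3.095]
contact_force: [0.2, 5.7, 6.8]
grip_width: 0.0131
finger_force: 30.0
```

step_arm --moves '[{"dx":0,"dy":0,"dz":0,"twist":0},{"dx":0,"dy":0,"dz":0,"twist":0},{"dx":0,"dy":0,"dz":-0.5,"twist":0},{"dx":0.6,"dy":0.4,"dz":-0.9,"twist":0},{"dx":0.6,"dy":0.0,"dz":-0.9,"twist":0},{"dx":0.6,"dy":0.0,"dz":-0.8,"twist":0},{"dx":0.4,"dy":0.0,"dz":-0.2,"twist":0},{"dx":0,"dy":0,"dz":0,"twist":0}]' --gripper -0.1

```text
time: 10.38
tcp_pos: [0.452, -0.0033, 0.2517]
tcp_rot: [-3.14, -0.0, 3.092]
contact_force: [-0.3, 0.2, -0.9]
grip_width: 0.0396
finger_force: 0.0
```

```bash
python3 look.py w3.png
```

```text
[ 0.452  -0.0033  0.2517] [-3.1403 -0.0001  3.092 ]
crank_peg 0.89 [310. 279.] [ 0.499  -0.0151  0.103 ]
nest_1 0.79 [308. 283.] [ 0.5226 -0.0202  0.058 ]
carrier_1 0.73 [615. 136.] [0.3999 0.2461 0.058 ]
carrier_1 0.65 [327. 262.] [ 0.5015 -0.0008  0.058 ]
carrier_1 0.17 [312. 279.] [ 0.5189 -0.0162  0.058 ]
tray 0.78 [ 53. 226.] [ 0.4653 -0.2795  0.016 ]
```

View pics/w3.png

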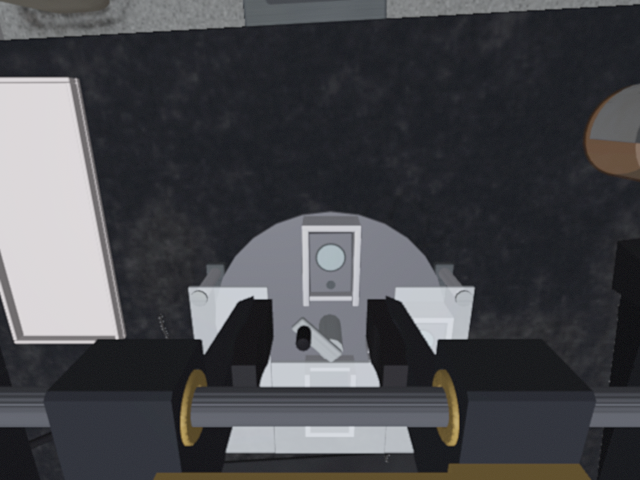

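```bash
cat > nest.py <<'E'
import sys
from h import *
np.set_printoptions(precision=4,suppress=True)
cal=np.load('pics/%s.npz'%sys.argv[1]); b=lambda p,z:back('wrist',p,z,cal)[:2]
pts=eval(sys.argv[2]); z=[.058,.058]+[.058]*10
P=[b(p,.058) for p in pts]; print(*P,sep='\n'); print('ang',np.degrees(np.arctan2(*(P[0]-P[1])[::-1])))
E
python3 nest.py w3.png '[(331,257.5),(331,285),(304,227),(359,227),(358,304),(305,304)]'
```

```text
[0.4977 0.0031]
[0.5258 0.002 ]
[ 0.4669 -0.0202]
[0.4693 0.0297]
[0.5473 0.0275]
[ 0.5448 -0.0241]
ang 177.73459819994815
```

step_arm --moves '[{"dx":-0.55,"dy":0.06,"dz":0,"twist":0},{"dx":-0.5,"dy":0.06,"dz":0.4,"twist":0},{"dx":-0.5,"dy":0.06,"dz":0.8,"twist":0},{"dx":0,"dy":0,"dz":0.8,"twist":0},{"dx":0,"dy":0,"dz":0.8,"twist":0},{"dx":0,"dy":0,"dz":0.8,"twist":0},{"dx":0,"dy":0,"dz":0,"twist":0},{"dx":0,"dy":0,"dz":0,"twist":0}]' --gripper -1

```text
time: 11.62
tcp_pos: [0.5316, 0.003, 0.0718]
tcp_rot: [3.141, 0.001, 3.093]
contact_force: [0.4, 0.4, 0.9]
grip_width: 0.0004
finger_force: 0.0
```

step_arm --moves '[{"dx":0.03,"dy":-0.02,"dz":0,"twist":0},{"dx":0,"dy":0,"dz":0.12,"twist":0},{"dx":0,"dy":0,"dz":0.12,"twist":0},{"dx":0,"dy":0,"dz":0.06,"twist":0},{"dx":0,"dy":0,"dz":0.06,"twist":0},{"dx":0,"dy":0,"dz":0,"twist":0}]'

```text
time: 12.38
tcp_pos: [0.5303, 0.0021, 0.0533]
tcp_rot: [3.141, 0.002, 3.093]
contact_force: [2.2, 0.2, 2.0]
grip_width: 0.0005
finger_force: 1.2
```

step_arm --moves '[{"dx":0,"dy":0,"dz":0.04,"twist":0},{"dx":0,"dy":0,"dz":0.04,"twist":0},{"dx":0,"dy":0,"dz":0,"twist":0}]'

```text
time: 12.75
tcp_pos: [0.5333, 0.0023, 0.0508]
tcp_rot: [3.14, 0.008, 3.093]
contact_force: [6.0, -0.6, 10.2]
grip_width: 0.0003
finger_force: 5.4
```

step_arm --moves '[{"dx":0,"dy":0,"dz":-0.3,"twist":0},{"dx":0,"dy":0,"dz":-0.8,"twist":0},{"dx":0.5,"dy":0,"dz":-0.9,"twist":0},{"dx":0.6,"dy":0,"dz":-0.9,"twist":0},{"dx":0.6,"dy":0,"dz":-0.9,"twist":0},{"dx":0,"dy":0,"dz":0,"twist":0}]' --gripper 0.3

```text
time: 13.5
tcp_pos: [0.4425, 0.0059, 0.2418]
tcp_rot: [-3.141, 0.002, 3.094]
contact_force: [0.7, 0.1, -0.7]
grip_width: 0.0563
finger_force: 0.0
```

```bash
python3 - <<'E'
from h import *
o=r.get_obs(); print(o['tcp_pos'],o['tcp_rot'])
w=snap('wrist')[:,:,::-1]; s=snap('side')[:,:,::-1]; t=snap('top')[:,:,::-1]
cal=r.get_calibration('wrist'); np.savez('pics/w4.png.npz',**{k:np.array(v) for k,v in cal.items()})
A=cv2.resize(w[190:340,250:410],(400,375),interpolation=2);B=cv2.resize(s[205:290,275:365],(397,375),interpolation=2)
cv2.imwrite('pics/w4.png',w);cv2.imwrite('pics/c4.png',np.hstack([A,B]))
E
```

```text
[0.44252053 0.00593063 0.24175184] [-3.14079683e+00  1.73862472e-03  3.09376841e+00]
```

View pics/c4.png

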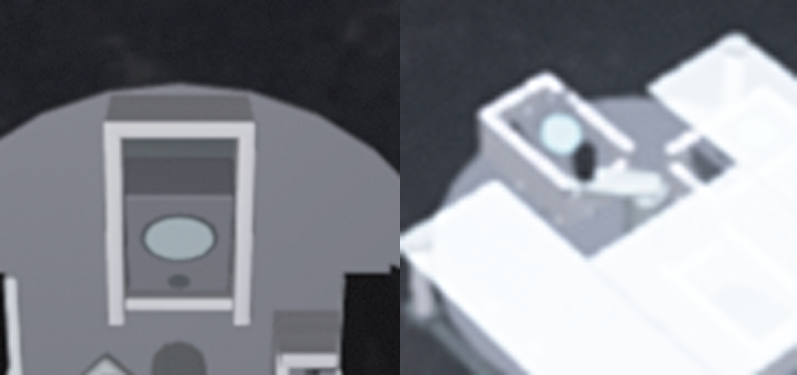

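step_arm --moves '[{"dx":-0.5,"dy":0,"dz":0.5,"twist":0},{"dx":-0.49,"dy":0,"dz":0.8,"twist":0},{"dx":0,"dy":0,"dz":0.8,"twist":0},{"dx":0,"dy":0,"dz":0.8,"twist":0},{"dx":0,"dy":0,"dz":0.5,"twist":0},{"dx":0,"dy":0,"dz":0,"twist":0},{"dx":0,"dy":0,"dz":0,"twist":0}]'

```text
time: 14.52
tcp_pos: [0.494, 0.0038, 0.0691]
tcp_rot: [-3.142, -0.001, 3.093]
contact_force: [-0.1, 1.3, 0.6]
grip_width: 0.0576
finger_force: 0.0
```

step_arm --moves '[{"dx":0.02,"dy":-0.01,"dz":0.1,"twist":0},{"dx":0.02,"dy":0,"dz":0.07,"twist":0},{"dx":0,"dy":0,"dz":0,"twist":0}]'

```text
time: 14.9
tcp_pos: [0.4918, 0.0033, 0.0608]
tcp_rot: [-3.142, 0.0, 3.093]
contact_force: [-0.0, -0.4, 0.0]
grip_width: 0.057
finger_force: 0.0
```

step_arm --moves '[{"dx":0,"dy":0,"dz":0,"twist":0},{"dx":0,"dy":0,"dz":0,"twist":0},{"dx":0,"dy":0,"dz":0,"twist":0},{"dx":0,"dy":0,"dz":0,"twist":0}]' --gripper -1

```text
time: 15.4
tcp_pos: [0.4921, 0.0036, 0.0608]
tcp_rot: [3.141, 0.0, 3.093]
contact_force: [0.8, 0.3, 1.8]
grip_width: 0.0394
finger_force: 30.0
```

step_arm --moves '[{"dx":0,"dy":0,"dz":-0.1,"twist":0},{"dx":0,"dy":0,"dz":-0.2,"twist":0},{"dx":0,"dy":0,"dz":-0.3,"twist":0},{"dx":0,"dy":0,"dz":-0.4,"twist":0},{"dx":0,"dy":0,"dz":-0.4,"twist":0},{"dx":0,"dy":0,"dz":-0.4,"twist":0},{"dx":0,"dy":0,"dz":-0.3,"twist":0},{"dx":0,"dy":0,"dz":0,"twist":0}]'

```text
time: 16.4
tcp_pos: [0.4924, 0.0029, 0.167]
tcp_rot: [-3.142, 0.002, 3.092]
contact_force: [-0.3, -0.1, -1.1]
grip_width: 0.0391
finger_force: 30.0
```

```bash
cat > tray.py <<'E'
from h import *
o=r.get_obs(); print(o['tcp_pos'].round(4),o['tcp_rot'].round(3),o['grip_width'])
r.snapshot('top'); ds=r.regions_of('top','tray')
for d in ds[:2]:
    M=d['pixels'].astype(np.uint8); c=max(cv2.findContours(M,0,2)[0],key=cv2.contourArea)
    B=np.array([back('top',p,.016)[:2] for p in cv2.boxPoints(cv2.minAreaRect(c))]); print(round(d['conf'],2),B.mean(0).round(4),B.round(3).tolist())
E
python3 tray.py
```

```text
[0.4924 0.0029 0.167 ] [-3.142e+00  2.000e-03  3.092e+00] 0.03907865338177986
0.72 [ 0.4644 -0.2924] [[0.326, -0.225], [0.606, -0.238], [0.602, -0.361], [0.323, -0.346]]
```

step_arm --moves '[{"dx":-0.1,"dy":-0.6,"dz":0,"twist":0},{"dx":-0.1,"dy":-0.85,"dz":0,"twist":0},{"dx":-0.1,"dy":-0.9,"dz":0,"twist":0},{"dx":-0.1,"dy":-0.9,"dz":0,"twist":0},{"dx":-0.1,"dy":-0.9,"dz":0,"twist":0},{"dx":-0.1,"dy":-0.9,"dz":0,"twist":0},{"dx":-0.15,"dy":-0.86,"dz":0,"twist":0},{"dx":0,"dy":0,"dz":0.5,"twist":0},{"dx":0,"dy":0,"dz":0.7,"twist":0},{"dx":0,"dy":0,"dz":0.6,"twist":0},{"dx":0,"dy":0,"dz":0,"twist":0}]'

```text
time: 17.88
tcp_pos: [0.5126, -0.2927, 0.0729]
tcp_rot: [3.139, -0.006, 3.094]
contact_force: [0.1, 0.1, -0.8]
grip_width: 0.039
finger_force: 30.0
```

```bash
python3 tray.py; python3 - <<'E'
from h import *
w=snap('wrist')[:,:,::-1]; s=snap('side')[:,:,::-1]
A=cv2.resize(w,(533,400)); B=cv2.resize(s[220:360,140:285],(264,255),interpolation=2)
cv2.imwrite('pics/c5.png',np.hstack([A,cv2.copyMakeBorder(B,0,145,0,0,0)]))
E
```

```text
[ 0.5126 -0.2927  0.0729] [ 3.139 -0.006  3.094] 0.03904065617068191
0.77 [ 0.4091 -0.2904] [[0.327, -0.224], [0.495, -0.232], [0.491, -0.357], [0.323, -0.348]]
0.49 [0.5399 0.0032] [[0.467, 0.108], [0.618, 0.106], [0.613, -0.103], [0.462, -0.098]]
```

View pics/c5.png

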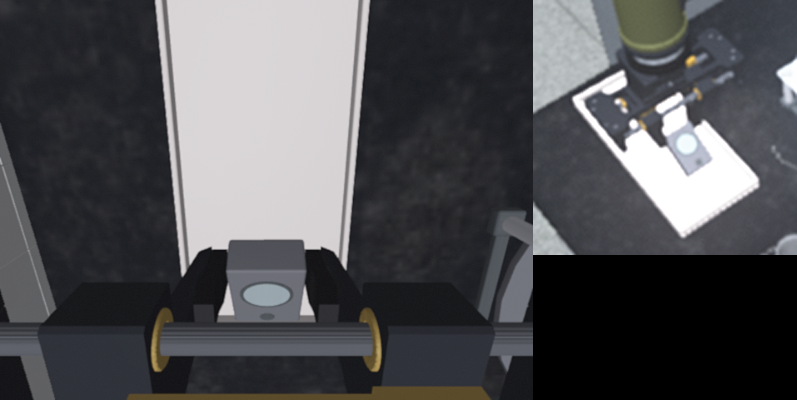

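step_arm --moves '[{"dx":0,"dy":0,"dz":0.3,"twist":0},{"dx":0,"dy":0,"dz":0.2,"twist":0},{"dx":0,"dy":0,"dz":0.12,"twist":0},{"dx":0,"dy":0,"dz":0.12,"twist":0},{"dx":0,"dy":0,"dz":0.1,"twist":0},{"dx":0,"dy":0,"dz":0.08,"twist":0},{"dx":0,"dy":0,"dz":0,"twist":0}]'

```text
time: 18.95
tcp_pos: [0.5152, -0.2937, 0.0295]
tcp_rot: [-3.142, 0.0, 3.093]
contact_force: [-1.0, 0.2, 1.4]
grip_width: 0.039
finger_force: 30.0
```

step_arm --moves '[{"dx":0,"dy":0,"dz":0.08,"twist":0},{"dx":0,"dy":0,"dz":0.06,"twist":0},{"dx":0,"dy":0,"dz":0.04,"twist":0},{"dx":0,"dy":0,"dz":0,"twist":0}]'

```text
time: 19.45
tcp_pos: [0.515, -0.2936, 0.0205]
tcp_rot: [3.141, -0.0, 3.093]
contact_force: [0.1, -0.3, 1.0]
grip_width: 0.0394
finger_force: 30.0
```

step_arm --moves '[{"dx":0,"dy":0,"dz":0,"twist":0},{"dx":0,"dy":0,"dz":0,"twist":0},{"dx":0,"dy":0,"dz":0,"twist":0},{"dx":0,"dy":0,"dz":-0.3,"twist":0},{"dx":0,"dy":0,"dz":-0.7,"twist":0},{"dx":0.3,"dy":0,"dz":-0.9,"twist":0},{"dx":0.8,"dy":0,"dz":-0.9,"twist":0},{"dx":0.3,"dy":0,"dz":-0.5,"twist":0},{"dx":0,"dy":0,"dz":0,"twist":0}]' --gripper 0.3

```text
time: 20.58
tcp_pos: [0.4451, -0.2912, 0.1883]
tcp_rot: [-3.139, 0.003, 3.092]
contact_force: [-0.2, -0.4, -0.0]
grip_width: 0.0573
finger_force: 0.0
```

```bash
python3 - <<'E'
from h import *
o=r.get_obs(); print(o['tcp_pos'].round(4))
w=snap('wrist')[:,:,::-1]; s=snap('side')[:,:,::-1]
A=cv2.resize(w,(533,400)); B=cv2.resize(s[220:360,140:285],(264,255),interpolation=2)
cv2.imwrite('pics/c6.png',np.hstack([A,cv2.copyMakeBorder(B,0,145,0,0,0)]))
E
```

```text
[ 0.4451 -0.2912  0.1883]
```

View pics/c6.png

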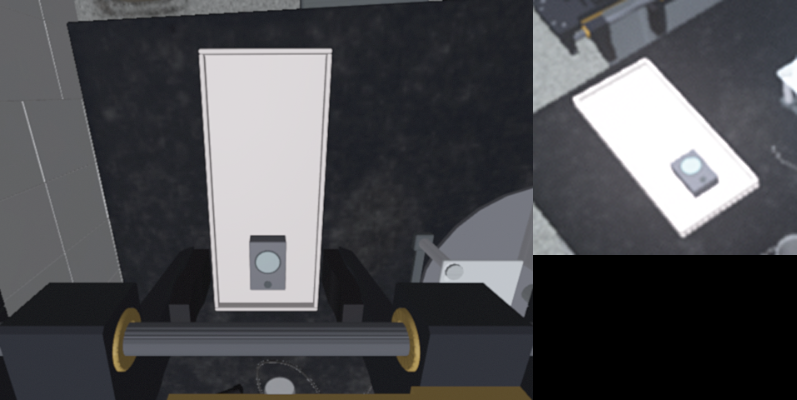

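step_arm --moves '[{"dx":-0.34,"dy":0.9,"dz":0,"twist":0},{"dx":-0.34,"dy":0.9,"dz":0,"twist":0},{"dx":-0.34,"dy":0.9,"dz":0,"twist":0},{"dx":-0.34,"dy":0.9,"dz":0,"twist":0},{"dx":-0.34,"dy":0.9,"dz":0,"twist":0},{"dx":-0.36,"dy":0.93,"dz":0,"twist":0},{"dx":0,"dy":0,"dz":0.4,"twist":0},{"dx":0,"dy":0,"dz":0.8,"twist":0},{"dx":0,"dy":0,"dz":0.6,"twist":0},{"dx":0,"dy":0,"dz":0.25,"twist":0},{"dx":0,"dy":0,"dz":0,"twist":0}]' --gripper -0.1

```text
time: 22.05
tcp_pos: [0.5608, -0.0236, 0.0822]
tcp_rot: [3.141, -0.002, 3.094]
contact_force: [0.1, 0.5, 0.7]
grip_width: 0.04
finger_force: 0.0
```

step_arm --moves '[{"dx":0,"dy":0,"dz":0,"twist":0},{"dx":0,"dy":0,"dz":0,"twist":0},{"dx":0,"dy":0,"dz":0,"twist":0},{"dx":0,"dy":0,"dz":0,"twist":0},{"dx":0,"dy":0,"dz":0,"twist":0}]' --gripper -1

```text
time: 22.68
tcp_pos: [0.5618, -0.0237, 0.084]
tcp_rot: [3.141, 0.002, 3.093]
contact_force: [-0.9, -0.2, 6.5]
grip_width: 0.0128
finger_force: 30.0
```

step_arm --moves '[{"dx":-0.15,"dy":-0.113,"dz":0,"twist":0},{"dx":-0.174,"dy":-0.072,"dz":0,"twist":0},{"dx":-0.188,"dy":-0.025,"dz":0,"twist":0},{"dx":-0.185,"dy":0.025,"dz":0,"twist":0},{"dx":-0.174,"dy":0.073,"dz":0,"twist":0},{"dx":-0.148,"dy":0.116,"dz":0,"twist":0},{"dx":0,"dy":0,"dz":0,"twist":0},{"dx":0,"dy":0,"dz":0,"twist":0}]'

```text
time: 23.68
tcp_pos: [0.6141, -0.0316, 0.084]
tcp_rot: [-3.136, 0.004, 3.09]
contact_force: [3.2, -7.4, 3.0]
grip_width: 0.0128
finger_force: 30.0
```

step_arm --moves '[{"dx":0,"dy":0.05,"dz":0,"twist":0},{"dx":0,"dy":0.04,"dz":0,"twist":0},{"dx":0,"dy":0,"dz":0,"twist":0},{"dx":0,"dy":0,"dz":0,"twist":0}]'

```text
time: 24.18
tcp_pos: [0.6146, -0.0313, 0.084]
tcp_rot: [-3.131, 0.005, 3.088]
contact_force: [4.6, -13.1, 3.3]
grip_width: 0.0127
finger_force: 30.0
```

step_arm --moves '[{"dx":0,"dy":0,"dz":0,"twist":0},{"dx":0,"dy":0,"dz":0,"twist":0},{"dx":0,"dy":0,"dz":-0.5,"twist":0},{"dx":0.6,"dy":0.15,"dz":-0.9,"twist":0},{"dx":0.7,"dy":0.15,"dz":-0.9,"twist":0},{"dx":0.9,"dy":0.1,"dz":-0.8,"twist":0},{"dx":0.9,"dy":0.1,"dz":-0.2,"twist":0},{"dx":0,"dy":0,"dz":0,"twist":0}]' --gripper -0.1

```text
time: 25.18
tcp_pos: [0.4551, 0.0115, 0.2491]
tcp_rot: [-3.141, -0.002, 3.096]
contact_force: [-0.5, -0.2, -0.3]
grip_width: 0.0397
finger_force: 0.0
```

```bash
python3 look.py w7.png; python3 - <<'E'
import cv2
w=cv2.imread('pics/w7.png'); cv2.imwrite('pics/w7c.png',cv2.resize(w[190:390,200:467],None,fx=3,fy=3,interpolation=2))
E
```

```text
[0.4551 0.0115 0.2491] [-3.141  -0.002   3.0964]
crank_peg 0.93 [310. 280.] [ 0.5013 -0.0002  0.103 ]
nest_1 0.63 [304. 280.] [ 0.5209 -0.0077  0.058 ]
carrier_1 0.88 [334. 262.] [0.5035 0.0206 0.058 ]
carrier_1 0.71 [ 38. 293.] [ 0.5235 -0.2632  0.058 ]
tray 0.75 [ 44. 214.] [ 0.4555 -0.2681  0.016 ]
tray 0.17 [335. 261.] [0.5197 0.0229 0.016 ]
```

View pics/w7c.png

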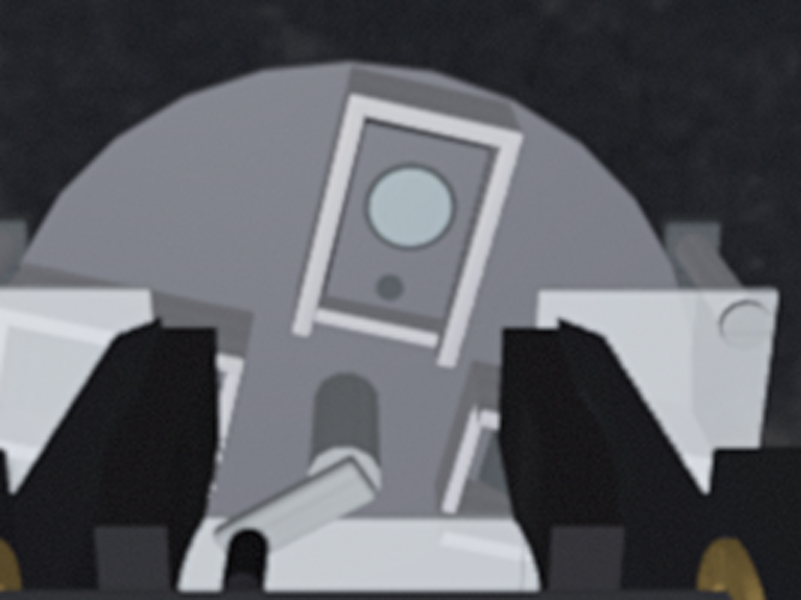

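```bash
python3 nest.py w7.png '[(336.7,259),(330,285.7)]'
```

```text
[0.5011 0.0235]
[0.528  0.0163]
ang 165.00078234343994
```

step_arm --moves '[{"dx":-0.6,"dy":-0.15,"dz":0,"twist":0},{"dx":-0.6,"dy":-0.15,"dz":0,"twist":0},{"dx":-0.6,"dy":-0.15,"dz":0,"twist":0},{"dx":-0.6,"dy":-0.15,"dz":0,"twist":0},{"dx":-0.65,"dy":-0.14,"dz":0,"twist":0},{"dx":0,"dy":0,"dz":0.3,"twist":0.22},{"dx":0,"dy":0,"dz":0.3,"twist":0.23},{"dx":0,"dy":0,"dz":0.3,"twist":0.23},{"dx":0,"dy":0,"dz":0.3,"twist":0.23},{"dx":0,"dy":0,"dz":0.3,"twist":0.23},{"dx":0,"dy":0,"dz":0,"twist":0}]'

```text
time: 26.8
tcp_pos: [0.6087, -0.0336, 0.1713]
tcp_rot: [-3.139, -0.002, 2.2]
contact_force: [-0.7, -0.5, 0.2]
grip_width: 0.0399
finger_force: 0.0
```

step_arm --moves '[{"dx":0.05,"dy":-0.03,"dz":0.5,"twist":0},{"dx":0,"dy":0,"dz":0.7,"twist":0},{"dx":0,"dy":0,"dz":0.45,"twist":0},{"dx":0,"dy":0,"dz":0,"twist":0}]'

```text
time: 27.3
tcp_pos: [0.6058, -0.0326, 0.0894]
tcp_rot: [-3.139, -0.002, 2.2]
contact_force: [-0.1, -0.1, 0.0]
grip_width: 0.0395
finger_force: 0.0
```

step_arm --moves '[{"dx":0,"dy":0,"dz":0,"twist":0},{"dx":0,"dy":0,"dz":0,"twist":0},{"dx":0,"dy":0,"dz":0,"twist":0},{"dx":0,"dy":0,"dz":0,"twist":0},{"dx":0,"dy":0,"dz":0,"twist":0}]' --gripper -1

```text
time: 27.92
tcp_pos: [0.6074, -0.0325, 0.0917]
tcp_rot: [3.14, 0.001, 2.198]
contact_force: [-1.4, 0.1, 6.6]
grip_width: 0.0129
finger_force: 30.0
```

step_arm --moves '[{"dx":0,"dy":0.06,"dz":0,"twist":0},{"dx":0,"dy":0.06,"dz":0,"twist":0},{"dx":0,"dy":0.05,"dz":0,"twist":0},{"dx":0,"dy":0,"dz":0,"twist":0},{"dx":0,"dy":0,"dz":0,"twist":0}]'

```text
time: 28.55
tcp_pos: [0.6124, -0.0301, 0.0916]
tcp_rot: [-3.138, 0.002, 2.197]
contact_force: [-3.3, -3.9, 8.2]
grip_width: 0.0127
finger_force: 30.0
```

step_arm --moves '[{"dx":0,"dy":0.05,"dz":0,"twist":0},{"dx":0,"dy":0,"dz":0,"twist":0},{"dx":0,"dy":0,"dz":0,"twist":0}]'

```text
time: 28.92
tcp_pos: [0.6147, -0.0282, 0.0916]
tcp_rot: [-3.139, 0.001, 2.197]
contact_force: [-2.2, -3.1, 8.2]
grip_width: 0.013
finger_force: 30.0
```

step_arm --moves '[{"dx":0,"dy":0,"dz":0,"twist":0},{"dx":0,"dy":0,"dz":0,"twist":0},{"dx":0,"dy":0,"dz":-0.5,"twist":0},{"dx":0,"dy":0,"dz":-0.6,"twist":-0.23},{"dx":0,"dy":0,"dz":-0.6,"twist":-0.23},{"dx":0,"dy":0,"dz":-0.6,"twist":-0.23},{"dx":0,"dy":0,"dz":-0.6,"twist":-0.23},{"dx":0.3,"dy":0,"dz":-0.3,"twist":-0.22},{"dx":0.9,"dy":0.2,"dz":0,"twist":0},{"dx":1,"dy":0.2,"dz":0,"twist":0},{"dx":1,"dy":0.2,"dz":0,"twist":0},{"dx":0,"dy":0,"dz":0,"twist":0}]' --gripper -0.1

```text
time: 30.42
tcp_pos: [0.4528, 0.0147, 0.2505]
tcp_rot: [-3.14, -0.005, 3.097]
contact_force: [-0.0, 0.3, -0.3]
grip_width: 0.0398
finger_force: 0.0
```

```bash
python3 look.py w8.png; python3 - <<'E'
import cv2
w=cv2.imread('pics/w8.png'); cv2.imwrite('pics/w8c.png',cv2.resize(w[190:390,200:467],None,fx=3,fy=3,interpolation=2))
E
```

```text
[0.4528 0.0147 0.2505] [-3.1402 -0.0047  3.0967]
crank_peg 0.7 [319. 292.] [0.5099 0.0097 0.103 ]
nest_1 0.75 [315. 291.] [0.5306 0.0052 0.058 ]
nest_1 0.47 [610. 138.] [0.4001 0.2594 0.058 ]
carrier_1 0.98 [ 39. 293.] [ 0.5213 -0.2608  0.058 ]
carrier_1 0.85 [312. 262.] [0.5008 0.0035 0.058 ]
tray 0.86 [ 43. 217.] [ 0.4568 -0.2678  0.016 ]
```

View pics/w8c.png

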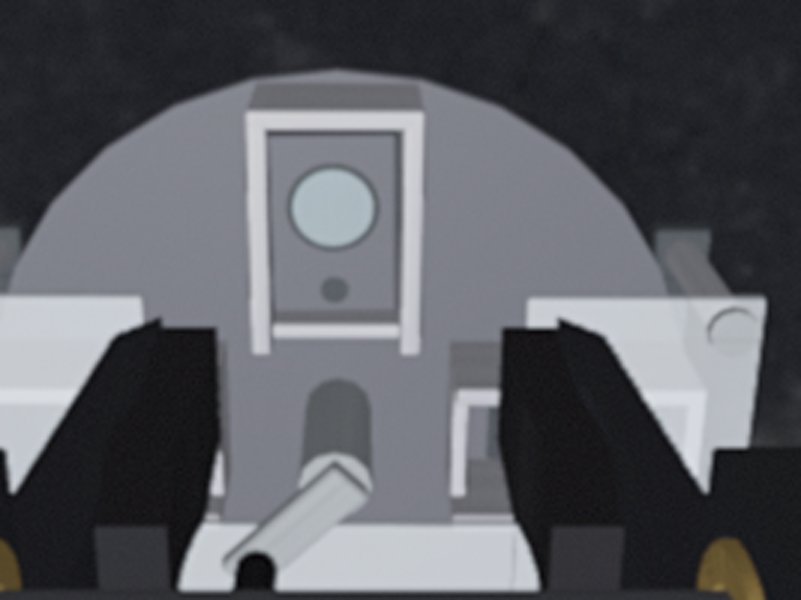

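```bash
python3 nest.py w8.png '[(311,259.3),(311.3,286.7)]'
```

```text
[0.4981 0.0027]
[0.526  0.0016]
ang 177.64878107256254
```

step_arm --moves '[{"dx":-0.53,"dy":-0.06,"dz":0,"twist":0},{"dx":-0.5,"dy":-0.06,"dz":0.4,"twist":0},{"dx":-0.5,"dy":-0.07,"dz":0.8,"twist":0},{"dx":0,"dy":0,"dz":0.8,"twist":0},{"dx":0,"dy":0,"dz":0.8,"twist":0},{"dx":0,"dy":0,"dz":0.78,"twist":0},{"dx":0,"dy":0,"dz":0,"twist":0},{"dx":0,"dy":0,"dz":0,"twist":0}]' --gripper -1

```text
time: 31.68
tcp_pos: [0.5345, 0.001, 0.0725]
tcp_rot: [3.141, 0.002, 3.093]
contact_force: [1.5, 0.0, -0.9]
grip_width: 0.0005
finger_force: 0.0
```

step_arm --moves '[{"dx":0.09,"dy":0.02,"dz":0,"twist":0},{"dx":0,"dy":0,"dz":0.12,"twist":0},{"dx":0,"dy":0,"dz":0.12,"twist":0},{"dx":0,"dy":0,"dz":0.07,"twist":0},{"dx":0,"dy":0,"dz":0.07,"twist":0},{"dx":0,"dy":0,"dz":0.04,"twist":0},{"dx":0,"dy":0,"dz":0,"twist":0}]'

```text
time: 32.55
tcp_pos: [0.532, 0.0025, 0.0517]
tcp_rot: [3.14, 0.006, 3.093]
contact_force: [3.8, -0.3, 6.3]
grip_width: 0.0006
finger_force: 3.7
```

step_arm --moves '[{"dx":0,"dy":0,"dz":0.03,"twist":0},{"dx":0,"dy":0,"dz":0,"twist":0},{"dx":0,"dy":0,"dz":-0.3,"twist":0},{"dx":0,"dy":0,"dz":-0.8,"twist":0},{"dx":0.5,"dy":0,"dz":-0.9,"twist":0},{"dx":0.6,"dy":0,"dz":-0.9,"twist":0},{"dx":0.6,"dy":0,"dz":-0.9,"twist":0},{"dx":0,"dy":0,"dz":0,"twist":0}]' --gripper -1

```text
time: 33.55
tcp_pos: [0.4422, 0.0061, 0.2417]
tcp_rot: [-3.141, 0.002, 3.094]
contact_force: [0.5, 0.1, -0.3]
grip_width: 0.0003
finger_force: 0.0
```

```bash
python3 tray.py; python3 - <<'E'
from h import *
o=r.get_obs(); print(o['tcp_pos'],o['tcp_rot'])
w=snap('wrist')[:,:,::-1]; s=snap('side')[:,:,::-1]
A=cv2.resize(w[190:340,250:410],(400,375),interpolation=2);B=cv2.resize(s[205:290,275:365],(397,375),interpolation=2)
cv2.imwrite('pics/c9.png',np.hstack([A,B]))
E
```

```text
[0.4422 0.0061 0.2417] [-3.141e+00  2.000e-03  3.094e+00] 0.0003114519064033933
0.85 [ 0.4648 -0.2925] [[0.326, -0.225], [0.607, -0.238], [0.603, -0.362], [0.323, -0.346]]
[0.44353114 0.00597331 0.23935687] [-3.14117084e+00 -1.35616845e-04  3.09299320e+00]
```

View pics/c9.png

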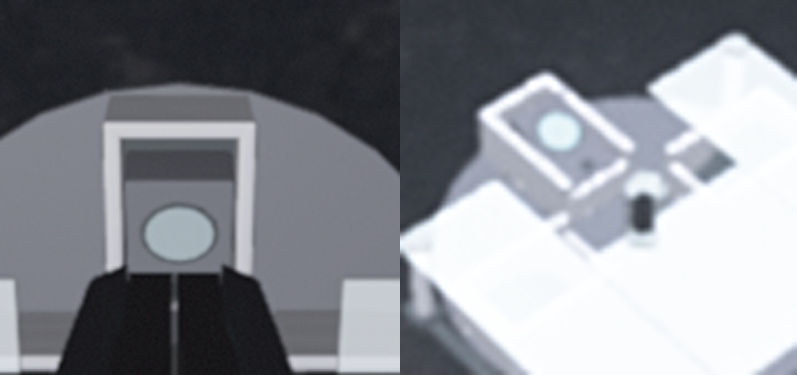

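step_arm --moves '[{"dx":-0.56,"dy":0,"dz":0,"twist":0},{"dx":-0.55,"dy":0,"dz":0.4,"twist":0},{"dx":-0.55,"dy":0,"dz":0.8,"twist":0},{"dx":0,"dy":0,"dz":0.8,"twist":0},{"dx":0,"dy":0,"dz":0.8,"twist":0},{"dx":0,"dy":0,"dz":0.58,"twist":0},{"dx":0,"dy":0,"dz":0,"twist":0},{"dx":0,"dy":0,"dz":0,"twist":0}]' --gripper -1

```text
time: 34.75
tcp_pos: [0.5271, 0.0024, 0.0702]
tcp_rot: [3.142, -0.0, 3.093]
contact_force: [0.5, 0.3, -0.2]
grip_width: 0.0003
finger_force: 0.0
```

step_arm --moves '[{"dx":-0.06,"dy":0,"dz":0.1,"twist":0},{"dx":0,"dy":0,"dz":0.1,"twist":0},{"dx":0,"dy":0,"dz":0.1,"twist":0},{"dx":0,"dy":0,"dz":0.06,"twist":0},{"dx":0,"dy":0,"dz":0.05,"twist":0},{"dx":0,"dy":0,"dz":0,"twist":0}]'

```text
time: 35.5
tcp_pos: [0.5326, 0.0023, 0.0513]
tcp_rot: [3.141, 0.006, 3.093]
contact_force: [1.3, -0.8, 10.5]
grip_width: 0.0004
finger_force: 5.4
```

step_arm --moves '[{"dx":0,"dy":0,"dz":0.03,"twist":0},{"dx":-0.06,"dy":0,"dz":0,"twist":0},{"dx":-0.06,"dy":0,"dz":-0.02,"twist":0},{"dx":-0.02,"dy":0,"dz":-0.15,"twist":0},{"dx":0,"dy":0,"dz":-0.3,"twist":0},{"dx":0,"dy":0,"dz":-0.8,"twist":0},{"dx":0.6,"dy":0,"dz":-0.9,"twist":0},{"dx":0.6,"dy":0,"dz":-0.9,"twist":0},{"dx":0.6,"dy":0,"dz":-0.8,"twist":0},{"dx":0,"dy":0,"dz":0,"twist":0}]'

```text
time: 36.75
tcp_pos: [0.4461, 0.0061, 0.2446]
tcp_rot: [-3.141, 0.004, 3.094]
contact_force: [-0.1, 0.2, -0.3]
grip_width: 0.0004
finger_force: 0.0
```

```bash
python3 - <<'E'
from h import *
o=r.get_obs(); print(o['tcp_pos'],o['tcp_rot'])
w=snap('wrist')[:,:,::-1]
c=w[190:340,250:410]; hsv=c.astype(int)
# coupon: brighter bluish
M=((c[:,:,0].astype(int)-c[:,:,2]>12)&(c[:,:,0]>140)).astype(np.uint8); k=max(cv2.findContours(M,0,2)[0],key=cv2.contourArea); print(cv2.fitEllipse(k))
c4=cv2.imread('pics/w4.png')[190:340,250:410]
M=((c4[:,:,0].astype(int)-c4[:,:,2]>12)&(c4[:,:,0]>140)).astype(np.uint8); k=max(cv2.findContours(M,0,2)[0],key=cv2.contourArea); print('ref',cv2.fitEllipse(k))
cv2.imwrite('pics/c10.png',np.hstack([cv2.resize(c,(400,375),interpolation=2),cv2.resize(c4,(400,375),interpolation=2)]))
E
```

```text
[0.44610731 0.0061165  0.24457896] [-3.14101149  0.00396045  3.09382228]
((70.90275573730469, 89.7051773071289), (15.867566108703613, 26.23259925842285), 90.4343032836914)
ref ((71.23226928710938, 94.95814514160156), (15.825725555419922, 26.28226661682129), 90.34636688232422)
```

View pics/c10.png

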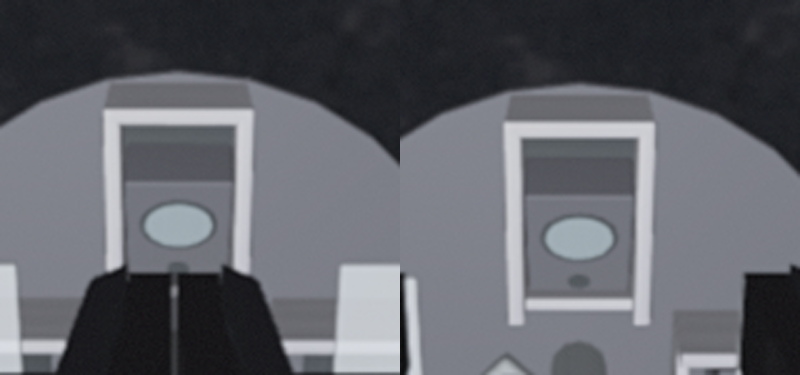

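step_arm --moves '[{"dx":-0.45,"dy":0,"dz":0.5,"twist":0},{"dx":-0.44,"dy":0,"dz":0.8,"twist":0},{"dx":0,"dy":0,"dz":0.8,"twist":0},{"dx":0,"dy":0,"dz":0.8,"twist":0},{"dx":0,"dy":0,"dz":0.6,"twist":0},{"dx":0,"dy":0,"dz":0,"twist":0},{"dx":0,"dy":0,"dz":0,"twist":0}]' --gripper 0.3

```text
time: 37.67
tcp_pos: [0.4918, 0.0041, 0.0668]
tcp_rot: [3.142, 0.0, 3.093]
contact_force: [0.6, 0.4, -0.3]
grip_width: 0.0573
finger_force: 0.0
```

step_arm --moves '[{"dx":0,"dy":-0.015,"dz":0.07,"twist":0},{"dx":0,"dy":0,"dz":0.05,"twist":0},{"dx":0,"dy":0,"dz":0,"twist":0}]'

```text
time: 38.05
tcp_pos: [0.4916, 0.0032, 0.061]
tcp_rot: [3.141, 0.001, 3.093]
contact_force: [-0.2, -0.4, 0.6]
grip_width: 0.0578
finger_force: 0.0
```

step_arm --moves '[{"dx":0,"dy":0,"dz":0,"twist":0},{"dx":0,"dy":0,"dz":0,"twist":0},{"dx":0,"dy":0,"dz":0,"twist":0},{"dx":0,"dy":0,"dz":0,"twist":0}]' --gripper -1

```text
time: 38.55
tcp_pos: [0.4916, 0.0035, 0.0608]
tcp_rot: [3.141, 0.0, 3.093]
contact_force: [0.2, 0.4, 0.6]
grip_width: 0.0388
finger_force: 30.0
```

step_arm --moves '[{"dx":0,"dy":0,"dz":-0.1,"twist":0},{"dx":0,"dy":0,"dz":-0.2,"twist":0},{"dx":0,"dy":0,"dz":-0.3,"twist":0},{"dx":0,"dy":0,"dz":-0.4,"twist":0},{"dx":0,"dy":0,"dz":-0.4,"twist":0},{"dx":0,"dy":0,"dz":-0.4,"twist":0},{"dx":0,"dy":0,"dz":-0.3,"twist":0},{"dx":0,"dy":0,"dz":0,"twist":0}]'

```text
time: 39.55
tcp_pos: [0.4919, 0.0028, 0.167]
tcp_rot: [-3.141, 0.002, 3.092]
contact_force: [-0.8, -0.1, -1.8]
grip_width: 0.0392
finger_force: 30.0
```

```bash
python3 tray.py; python3 - <<'E'
from h import *
for d in r.boxes_of('top','carrier_1'): print(d['conf'],d['xy'],back('top',d['xy'],.024))
w=snap('wrist','w11.png')[:,:,::-1]; c=w
for d in r.boxes_of('wrist','carrier_1'): print('w',d['conf'],d['xy'])
M=((c[:,:,0].astype(int)-c[:,:,2]>12)&(c[:,:,0]>140)).astype(np.uint8)
for k in cv2.findContours(M,0,2)[0]:
    if cv2.contourArea(k)>80: print(cv2.fitEllipse(k))
E
```

```text
[0.4919 0.0028 0.167 ] [-3.141e+00  2.000e-03  3.092e+00] 0.03920573738038446
0.84 [ 0.4648 -0.2914] [[0.325, -0.224], [0.607, -0.235], [0.604, -0.36], [0.322, -0.346]]
0.64 [435.2, 248.6] [ 0.54457049 -0.2975174   0.024     ]
w 0.89 [3.5, 312.5]
w 0.56 [320.6, 336.0]
((319.67523193359375, 354.7156677246094), (26.275184631347656, 55.545860290527344), 90.26996612548828)
```

step_arm --moves '[{"dx":0.26,"dy":-0.6,"dz":0,"twist":0},{"dx":0.26,"dy":-0.85,"dz":0,"twist":0},{"dx":0.26,"dy":-0.9,"dz":0,"twist":0},{"dx":0.26,"dy":-0.9,"dz":0,"twist":0},{"dx":0.26,"dy":-0.9,"dz":0,"twist":0},{"dx":0.26,"dy":-0.9,"dz":0,"twist":0},{"dx":0.29,"dy":-0.87,"dz":0,"twist":0},{"dx":0,"dy":0,"dz":0.5,"twist":0},{"dx":0,"dy":0,"dz":0.7,"twist":0},{"dx":0,"dy":0,"dz":0.6,"twist":0},{"dx":0,"dy":0,"dz":0,"twist":0}]'

```text
time: 41.18
tcp_pos: [0.3834, -0.2869, 0.0739]
tcp_rot: [3.14, -0.005, 3.094]
contact_force: [0.8, 0.4, 0.5]
grip_width: 0.0391
finger_force: 30.0
```

```bash
python3 tray.py; python3 - <<'E'
from h import *
cal=r.get_calibration('wrist'); w=snap('wrist','w12.png')
for q,z in(('carrier_1',.024),('tray',.01)):
  for d in r.boxes_of('wrist',q): print(q,d['conf'],d['xy'],back('wrist',d['xy'],z,cal))
# tray rim visible: bright->dark along rows
g=w[:,:,1].astype(int)
for v in(120,180,230):
    u=np.where(g[v]>170)[0]; print(v,u.min(),u.max(),back('wrist',(u.min(),v),.016,cal)[:2],back('wrist',(u.max(),v),.016,cal)[:2])
E
```

```text
[ 0.3834 -0.2869  0.0739] [ 3.14  -0.005  3.094] 0.03907424778133576
0.62 [ 0.5086 -0.2946] [[0.414, -0.229], [0.607, -0.238], [0.603, -0.361], [0.41, -0.35]]
carrier_1 0.73 [318.6, 337.1] [ 0.42576645 -0.29193068  0.024     ]
carrier_1 0.72 [320.3, 451.7] [ 0.51174094 -0.29497421  0.024     ]
carrier_1 0.63 [598.1, 449.6] [ 0.51845484 -0.11406935  0.024     ]
tray 0.66 [313.3, 240.8] [ 0.37116934 -0.2923657   0.01      ]Traceback (most recent call last):
  File "<stdin>", line 8, in <module>
    return umr_minimum(a, axis, None, out, keepdims, initial, where)
ValueError: zero-size array to reduction operation minimum which has no identity
```

step_arm --moves '[{"dx":0,"dy":0,"dz":0.3,"twist":0},{"dx":0,"dy":0,"dz":0.2,"twist":0},{"dx":0,"dy":0,"dz":0.12,"twist":0},{"dx":0,"dy":0,"dz":0.12,"twist":0},{"dx":0,"dy":0,"dz":0.1,"twist":0},{"dx":0,"dy":0,"dz":0.08,"twist":0},{"dx":0,"dy":0,"dz":0,"twist":0}]'

```text
time: 42.3
tcp_pos: [0.3847, -0.288, 0.0295]
tcp_rot: [3.142, -0.0, 3.093]
contact_force: [-0.3, -0.1, 0.6]
grip_width: 0.0392
finger_force: 30.0
```

step_arm --moves '[{"dx":0,"dy":0,"dz":0.08,"twist":0},{"dx":0,"dy":0,"dz":0.06,"twist":0},{"dx":0,"dy":0,"dz":0.03,"twist":0},{"dx":0,"dy":0,"dz":0,"twist":0}]'

```text
time: 42.8
tcp_pos: [0.3847, -0.2879, 0.021]
tcp_rot: [3.141, -0.0, 3.093]
contact_force: [-1.3, 0.9, 1.9]
grip_width: 0.0391
finger_force: 30.0
```

step_arm --moves '[{"dx":0,"dy":0,"dz":0,"twist":0},{"dx":0,"dy":0,"dz":0,"twist":0},{"dx":0,"dy":0,"dz":0,"twist":0},{"dx":0,"dy":0,"dz":-0.3,"twist":0},{"dx":0,"dy":0,"dz":-0.7,"twist":0},{"dx":0,"dy":0,"dz":-0.9,"twist":0},{"dx":0,"dy":0,"dz":-0.9,"twist":0},{"dx":0,"dy":0,"dz":-0.6,"twist":0},{"dx":0,"dy":0,"dz":0,"twist":0}]' --gripper 0.3

```text
time: 43.92
tcp_pos: [0.3857, -0.2887, 0.193]
tcp_rot: [-3.139, 0.004, 3.092]
contact_force: [0.5, -0.3, -0.3]
grip_width: 0.057
finger_force: 0.0
```

step_arm --moves '[{"dx":-0.71,"dy":0.9,"dz":0,"twist":0},{"dx":-0.71,"dy":0.9,"dz":0,"twist":0},{"dx":-0.71,"dy":0.9,"dz":0,"twist":0},{"dx":-0.71,"dy":0.9,"dz":0,"twist":0},{"dx":-0.71,"dy":0.9,"dz":0,"twist":0},{"dx":-0.7,"dy":0.9,"dz":0,"twist":0},{"dx":0,"dy":0,"dz":0,"twist":0}]' --gripper -0.1

```text
time: 44.8
tcp_pos: [0.6118, -0.0222, 0.1897]
tcp_rot: [3.137, 0.001, 3.101]
contact_force: [-1.2, 0.2, -0.7]
grip_width: 0.0398
finger_force: 0.0
```

```bash
python3 tray.py; python3 - <<'E'
from h import *
print(r.get_obs()['joints'].round(3))
w=r.snapshot('side')
for cam in('top','side'):
    im=r.snapshot(cam)
    for d in r.regions_of(cam,'carrier_1')[:4]: print(cam,d['conf'].__round__(2),d['xy'],d['pixels'].sum(),back(cam,d['xy'],.022 if cam=='top' else .02)[:2])
E
```

```text
[ 0.6118 -0.0222  0.1897] [3.137e+00 1.000e-03 3.101e+00] 0.039807542191788794
0.78 [ 0.4666 -0.2917] [[0.324, -0.225], [0.611, -0.234], [0.609, -0.36], [0.322, -0.348]]
[ 0.215  0.755 -0.439  1.652  0.407  0.829  1.124]
top 0.72 [434.0, 295.3] 240 [ 0.42369962 -0.29384389]
top 0.71 [432.8, 246.8] 422 [ 0.54936771 -0.29169664]
side 0.91 [201.0, 280.6] 396 [ 0.41347436 -0.28590984]
side 0.78 [228.6, 315.5] 467 [ 0.54743834 -0.29766995]
```

step_arm --moves '[{"dx":0,"dy":0,"dz":0,"twist":0.23},{"dx":0,"dy":0,"dz":0,"twist":0.23},{"dx":0,"dy":0,"dz":0,"twist":0.23},{"dx":0,"dy":0,"dz":0,"twist":0.23},{"dx":0,"dy":0,"dz":0,"twist":0.23},{"dx":0,"dy":0,"dz":0,"twist":0.23},{"dx":0,"dy":0,"dz":0,"twist":0.23},{"dx":0,"dy":0,"dz":0,"twist":0.23},{"dx":0,"dy":0,"dz":0,"twist":0.23},{"dx":0,"dy":0,"dz":0,"twist":0.23},{"dx":0,"dy":0,"dz":0,"twist":0.23},{"dx":0,"dy":0,"dz":0,"twist":0.23}]'

```text
time: 46.65
tcp_pos: [0.6097, -0.0294, 0.1914]
tcp_rot: [-3.142, -0.0, 0.918]
contact_force: [-0.4, -0.1, -0.4]
grip_width: 0.0396
finger_force: 0.0
```

step_arm --moves '[{"dx":0,"dy":0,"dz":0,"twist":0.23},{"dx":0,"dy":0,"dz":0,"twist":0.23},{"dx":0,"dy":0,"dz":0,"twist":0.23},{"dx":0,"dy":0,"dz":0,"twist":0.23},{"dx":0,"dy":0,"dz":0,"twist":0.23},{"dx":0,"dy":0,"dz":0,"twist":0.23},{"dx":0,"dy":0,"dz":0,"twist":0.23},{"dx":0,"dy":0,"dz":0,"twist":0.15},{"dx":0,"dy":0,"dz":0,"twist":0}]'

```text
time: 47.78
tcp_pos: [0.6097, -0.029, 0.1912]
tcp_rot: [3.141, 0.0, -0.457]
contact_force: [-0.0, -0.1, 0.5]
grip_width: 0.0397
finger_force: 0.0
```

```bash
python3 - <<'E'
from h import *
o=r.get_obs();print(o['joints'].round(3),o['tcp_pos'],o['tcp_rot'])
E
```

```text
[-0.34   0.802  0.585  1.683 -0.566  0.833 -1.532] [ 0.60968723 -0.02903879  0.19115319] [ 3.14132998e+00  2.61967108e-04 -4.56649217e-01]
```

step_arm --moves '[{"dx":0.035,"dy":-0.05,"dz":0.4,"twist":0},{"dx":0,"dy":0,"dz":0.8,"twist":0},{"dx":0,"dy":0,"dz":0.6,"twist":0},{"dx":0,"dy":0,"dz":0.25,"twist":0},{"dx":0,"dy":0,"dz":0,"twist":0}]'

```text
time: 48.4
tcp_pos: [0.6122, -0.0272, 0.0878]
tcp_rot: [3.141, 0.002, -0.457]
contact_force: [-0.2, -0.4, 1.0]
grip_width: 0.0396
finger_force: 0.0
```

step_arm --moves '[{"dx":0,"dy":0,"dz":0,"twist":0},{"dx":0,"dy":0,"dz":0,"twist":0},{"dx":0,"dy":0,"dz":0,"twist":0},{"dx":0,"dy":0,"dz":0,"twist":0},{"dx":0,"dy":0,"dz":0,"twist":0}]' --gripper -1

```text
time: 49.02
tcp_pos: [0.6135, -0.0265, 0.0895]
tcp_rot: [-3.14, -0.001, -0.456]
contact_force: [0.5, 1.7, 6.1]
grip_width: 0.0126
finger_force: 30.0
```

Ten rows of 9° each, then check.

step_arm --moves '[{"dx":0.034,"dy":-0.108,"dz":0,"twist":-0.2},{"dx":0.034,"dy":-0.108,"dz":0,"twist":-0.2},{"dx":0.034,"dy":-0.108,"dz":0,"twist":-0.2},{"dx":0.034,"dy":-0.108,"dz":0,"twist":-0.2},{"dx":0.034,"dy":-0.108,"dz":0,"twist":-0.2},{"dx":0.034,"dy":-0.108,"dz":0,"twist":-0.2},{"dx":0.034,"dy":-0.108,"dz":0,"twist":-0.2},{"dx":0.034,"dy":-0.108,"dz":0,"twist":-0.2},{"dx":0.034,"dy":-0.108,"dz":0,"twist":-0.2},{"dx":0.034,"dy":-0.108,"dz":0,"twist":-0.2},{"dx":0,"dy":0,"dz":0,"twist":0}]'

```text
time: 50.4
tcp_pos: [0.6162, 0.0252, 0.0895]
tcp_rot: [3.141, -0.003, 1.115]
contact_force: [1.8, 1.0, 5.7]
grip_width: 0.0129
finger_force: 30.0
```

step_arm --moves '[{"dx":0.034,"dy":-0.108,"dz":0,"twist":-0.2},{"dx":0.034,"dy":-0.108,"dz":0,"twist":-0.2},{"dx":0.034,"dy":-0.108,"dz":0,"twist":-0.2},{"dx":0.034,"dy":-0.108,"dz":0,"twist":-0.2},{"dx":0.034,"dy":-0.108,"dz":0,"twist":-0.2},{"dx":0.034,"dy":-0.108,"dz":0,"twist":-0.2},{"dx":0.034,"dy":-0.108,"dz":0,"twist":-0.2},{"dx":0.034,"dy":-0.108,"dz":0,"twist":-0.2},{"dx":0.034,"dy":-0.108,"dz":0,"twist":-0.2},{"dx":0.034,"dy":-0.108,"dz":0,"twist":-0.2},{"dx":0,"dy":0,"dz":0,"twist":0},{"dx":0,"dy":0,"dz":0,"twist":0}]'

```text
time: 51.9
tcp_pos: [0.5644, 0.0276, 0.0894]
tcp_rot: [3.14, -0.0, 2.684]
contact_force: [-1.9, 2.5, 8.2]
grip_width: 0.0131
finger_force: 30.0
```

step_arm --moves '[{"dx":0,"dy":0,"dz":0,"twist":0},{"dx":0,"dy":0,"dz":0,"twist":0},{"dx":0,"dy":0,"dz":-0.5,"twist":0},{"dx":0,"dy":0,"dz":-0.9,"twist":-0.17},{"dx":0,"dy":0,"dz":-0.9,"twist":-0.17},{"dx":0.2,"dy":-0.1,"dz":-0.9,"twist":-0.18},{"dx":0.9,"dy":-0.2,"dz":0,"twist":0},{"dx":0.9,"dy":-0.2,"dz":0,"twist":0},{"dx":0.3,"dy":0,"dz":0,"twist":0},{"dx":0,"dy":0,"dz":0,"twist":0}]' --gripper -0.1

```text
time: 53.15
tcp_pos: [0.4469, 0.0081, 0.2487]
tcp_rot: [-3.141, -0.001, 3.092]
contact_force: [1.0, 0.5, 1.1]
grip_width: 0.0399
finger_force: 0.0
```

```bash
python3 tray.py; python3 look.py w13.png; python3 - <<'E'
from h import *
cal=np.load('pics/w13.png.npz'); im=cv2.imread('pics/w13.png')
# rectified top view of the plane z=.058 & disc, in carousel frame
A=np.array([.588,-.001]); th=np.radians(-2.6)
def rect(z,cam,img,c,x0,y0,ang,nx,ny,s=.0005):
    R=np.array([[np.cos(ang),-np.sin(ang)],[np.sin(ang),np.cos(ang)]]); uv=np.zeros((nx,ny,2),np.float32)
    for i in range(nx):
        for j in range(ny): uv[i,j]=proj(cam,np.r_[np.array([x0,y0])+R@[ (i-nx/2)*s,(j-ny/2)*s],z],c)
    return cv2.remap(img,uv,None,1)
d=rect(.022,'wrist',im,cal,A[0]-.09*np.cos(th),A[1]-.09*np.sin(th),th,140,300)
g=cv2.cvtColor(d,6); 
# white dots on the blank sector
M=(g>150).astype(np.uint8); n,l,st,ce=cv2.connectedComponentsWithStats(M)
for k in range(1,n):
    if 5<st[k,4]<2000: print('dot x,y mm from axis', -90+(ce[k,1]-70)*.5,(ce[k,0]-150)*.5,st[k,4])
ct=r.get_calibration('top'); t=r.snapshot('top')[:,:,::-1]
for d in r.regions_of('top','carrier_1')[:3]:print(d['conf'],d['xy'],d['pixels'].sum(),back('top',d['xy'],.024)[:2])
b=np.ascontiguousarray(t).astype(int); M=((b[:,:,0]<185)&(b[:,:,0]>60)).astype(np.uint8)[230:330,412:455]
n,l,st,ce=cv2.connectedComponentsWithStats(M)
print([(st[k],ce[k]+[412,230]) for k in range(1,n) if st[k,4]>60])
E
```

```text
[0.4469 0.0081 0.2487] [-3.141e+00 -1.000e-03  3.092e+00] 0.039871427395617345
0.86 [ 0.4641 -0.2919] [[0.324, -0.225], [0.607, -0.236], [0.604, -0.36], [0.321, -0.347]]
[0.4489 0.0087 0.2487] [3.1413 0.0009 3.0923]
nest_1 0.95 [317. 281.] [0.5167 0.001  0.058 ]
carrier_1 0.73 [ 43. 298.] [ 0.5218 -0.2629  0.058 ]
carrier_1 0.59 [ 20. 181.] [ 0.4094 -0.2516  0.058 ]
tray 0.81 [ 50. 235.] [ 0.4709 -0.2696  0.016 ]
dot x,y mm from axis -98.7375 -20.4075 200
dot x,y mm from axis -98.68717948717949 19.835897435897436 195
0.66 [433.8, 300.0] 321 [ 0.41165875 -0.29285015]
0.59 [433.7, 247.7] 353 [ 0.54687249 -0.29363653]
[(array([ 13,   9,  17,  23, 286], dtype=int32), array([432.86013986, 249.62587413])), (array([ 11,  58,  17,  24, 289], dtype=int32), array([430.9550173 , 299.42906574]))]
```

```bash
python3 -c "
from workcell import r
print(r.sign_off())"
```

```text
the job is handed in; nothing more can be done
None
```

I handed the job in at about 53 s of robot time. Both carriers present (nests 1 and 2; nest 3 was empty) measured flat on the tray floor in the last pictures. The turntable measured within about 0.3 mm of its home stop, and the arm was clear of everything. I never moved against the beaker or the bottle, but did not re-measure their positions, and sign-off gave no verdict.

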